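Switch on the microscope's units in start-up order

ROBOT

A 7-joint arm with a two-finger parallel gripper is mounted at the origin on the work surface; the furniture and walls round the work are solid. World frame = base frame: x ahead of the robot, y to its left, z up, the work surface at z = 0. Lengths are in m, angles in degrees, forces in N, time in s.
With the tool pointing down it reaches from about 0.35 to 0.9 m from the base axis. Payload 7.2 kg.
Tool frame: the origin (TCP) lies on the centre line of the jaws, within the pads' length; the fingertips stand 25 mm ahead of it and the grasp point (between the pads) lies 6 mm ahead of it; z points along the fingers, y is the direction in which the jaws open and shut (so a half turn about z gives the same grasp; the last joint's range is limited). The gripper opens to 85 mm and grips with 20 to 120 N. Pads are 22 mm wide; open, the fingers measure 114 mm over their backs; the gripper's body (76 mm by 85 mm) begins 54 mm behind the grasp point. The pads swing forward as they close: fully open they stand 13 mm farther back than shut.
Start: joints at [-76.272, 23.554, -0.728, 91.456, 0.321, 64.991, -4.71], TCP at [0.189, 0.596, 0.256] pointing down, gripper open.
Joint ranges: [-169.25, 169.25], [-16.82, 113.86], [-84.01, 82.57], [7.8, 145.47], [-59.2, 239.2], [7.22, 106.19], [-163.78, 163.78]. Speed limits (degrees/s): [136.94, 136.94, 172.46, 172.46, 180, 180, 180].

INTERFACE

Orientations are given as [roll, pitch, yaw] about the fixed x, y, z axes, in that order (R = Rz(yaw) Ry(pitch) Rx(roll)).
In Python, from cell import bot gives the robot as it stands.
- The arm moves only by the tool carry_out, never from a script. Its argument "motion" is a list of rows, each a list of 3 entries, a list of its own where there are three numbers: the opening, from 0 (shut) to 1 (fully open), then the shift along the tool's x, y, z in cm, then the turn about the tool's z in rad. A call has 1 to 5 rows; each row is the pose to reach, as a shift and turn from the pose commanded when the call began, along the tool's axes at that moment; what a row does not reach only later rows make up. A row lasts 1/10 s, in which the tool goes at most 50 mm and 8.59 degrees, less where a joint would pass 70% of its speed; a pose out of reach is approached as far as the arm can. A call with a gripper value outside its range is refused whole. The fingers move at their own pace and stop on an object; the grip force is fixed at half the most. Time passes only in rows, so rows that repeat a pose let the fingers close. It gives the time, the measured TCP pose, the force and the opening at its end, in the units of the state.
- bot.sense(): the state, without advancing time (a new reading comes with each control period).
- bot.snapshot(name): name is "side" or "top"; returns the picture (384x512x3 uint8, red, green, blue); there is no depth.
- bot.camera_info(name): a dict with "fovy" (degrees; the focal length in pixels is half the picture's height over the tangent of half this angle, whatever the lens; pixels are square), "cx", "cy" (the principal point, pixels), "dist_coeffs" ([k1, k2, p1, p2, k3] as OpenCV has them; the pictures are not rectified), "position" and "orientation" of the camera in the world. Camera axes: x right, y down, z forward; pixel columns grow to the right and rows downward; lengths in m; the calibration is good to about 2 mm. A picture is of the moment at which its call begins. camera_info takes no time and is no camera call.
- bot.finish_job(): hands the job in, once; it reports no verdict.
The state is a dict: "time": time; "qpos": joint angles; "joint_vel": joint speeds; "joint_efforts": joint torques, N m; "tcp_pos": TCP position; "eef_rot": TCP orientation; "force": force on the tool from outside, world axes, zero at the start; "ft_torque": the same for the moment, N m; "grip_width": finger opening in m.
Only numpy, scipy, OpenCV 4.12 (cv2) and the standard library are available. Lean on these libraries where they do the work, as an engineer would, in place of code of your own. Each camera call takes 0.05 s, during which the arm holds its last target. There are 200 camera calls.

TASK

Start up the microscope's units by pressing their push switches lightly with the fingertips, in this order: first the lamp (large round cap), then the stage drive (square cap), then the camera (narrow bar cap), each all the way down so that it stays down. Leave the spare switch (thin round pin) up. Only press the caps: do not grasp, lift, tip or shove the loose switch boxes, do not lean hard on them, and leave everything else on the bench where it stands.

Things in the scene. Friction and masses are not known exactly. Their poses are not given: they have to be found in the camera images.
- switch_lamp: Loose grey switch box of the lamp: 66 x 66 mm, 34 mm tall to its steel top plate, 0.3 to 0.6 kg, on four rubber feet; its black push cap is a large round disc, 38 mm across, and stands 24 mm proud of the top plate when off. Origin at the centre of its underside on the bench, z up. The four boxes differ only in the shape of the cap; they stand in any order and yaw.
- lamp_top (a point): Centre of the top face of the lamp switch's cap (a large round disc, 38 mm across), 58 mm above the bench when off, 46 mm when it has been left fully down; it moves with the cap.
- lamp_cap (a joint): How far the lamp switch is pressed down, m: 0 off (up), 0.012 fully down. A friction push switch: it takes about 2.5 N to start and 3.5 N at the end of its travel, and stays where it is left. The cap sits on it with a sprung give of 2 N per mm, at most 7 mm, not counted in this value: while pressed the cap's top is 1 to 2 mm lower than this value says, and at the end of the travel the force rises softly, then hard.
- switch_stage: Loose grey switch box of the stage drive: 66 x 66 mm, 34 mm tall to its steel top plate, 0.3 to 0.6 kg, on four rubber feet; its black push cap is a square, 32 x 32 mm, and stands 24 mm proud of the top plate when off. Origin at the centre of its underside on the bench, z up. The four boxes differ only in the shape of the cap; they stand in any order and yaw.
- stage_top (a point): Centre of the top face of the stage switch's cap (a square, 32 x 32 mm), 58 mm above the bench when off, 46 mm when it has been left fully down; it moves with the cap.
- stage_cap (a joint): How far the stage switch is pressed down, m: 0 off (up), 0.012 fully down. A friction push switch: it takes about 2.5 N to start and 3.5 N at the end of its travel, and stays where it is left. The cap sits on it with a sprung give of 2 N per mm, at most 7 mm, not counted in this value: while pressed the cap's top is 1 to 2 mm lower than this value says, and at the end of the travel the force rises softly, then hard.
- switch_camera: Loose grey switch box of the camera: 66 x 66 mm, 34 mm tall to its steel top plate, 0.3 to 0.6 kg, on four rubber feet; its black push cap is a narrow bar, 14 mm along the box's x by 50 mm along its y, and stands 24 mm proud of the top plate when off. Origin at the centre of its underside on the bench, z up. The four boxes differ only in the shape of the cap; they stand in any order and yaw.
- camera_top (a point): Centre of the top face of the camera switch's cap (a narrow bar, 14 mm along the box's x by 50 mm along its y), 58 mm above the bench when off, 46 mm when it has been left fully down; it moves with the cap.
- camera_cap (a joint): How far the camera switch is pressed down, m: 0 off (up), 0.012 fully down. A friction push switch: it takes about 2.5 N to start and 3.5 N at the end of its travel, and stays where it is left. The cap sits on it with a sprung give of 2 N per mm, at most 7 mm, not counted in this value: while pressed the cap's top is 1 to 2 mm lower than this value says, and at the end of the travel the force rises softly, then hard.
- switch_spare: Loose grey switch box of the spare (an unused switch, stays off): 66 x 66 mm, 34 mm tall to its steel top plate, 0.3 to 0.6 kg, on four rubber feet; its black push cap is a thin round pin, 16 mm across, and stands 24 mm proud of the top plate when off. Origin at the centre of its underside on the bench, z up. The four boxes differ only in the shape of the cap; they stand in any order and yaw.
- spare_top (a point): Centre of the top face of the spare switch's cap (a thin round pin, 16 mm across), 58 mm above the bench when off, 46 mm when it has been left fully down; it moves with the cap.
- spare_cap (a joint): How far the spare switch is pressed down, m: 0 off (up), 0.012 fully down. A friction push switch: it takes about 2.5 N to start and 3.5 N at the end of its travel, and stays where it is left. The cap sits on it with a sprung give of 2 N per mm, at most 7 mm, not counted in this value: while pressed the cap's top is 1 to 2 mm lower than this value says, and at the end of the travel the force rises softly, then hard.
- loupe: Grey loupe, 40 mm across, 36 mm tall, loose on the bench; a bystander to leave alone. Origin at the centre of its underside.
- mount_1: Black round specimen mount, 30 mm across, 18 mm tall, loose on the bench; a bystander to leave alone. Origin at the centre of its underside.
- mount_4: Black round specimen mount, 30 mm across, 21 mm tall, loose on the bench; a bystander to leave alone. Origin at the centre of its underside.
- stage_ring_1: Flat grey metal ring, 50 mm across, 8 mm tall, loose on the bench; a bystander to leave alone. Origin at the centre of its underside.
- slide_box: Small oblong blue box, 35 x 86 mm, 31 mm tall, loose on the bench; a bystander to leave alone. Origin at the centre of its underside.
There are look-alikes about, which are no part of the job. What is shaped like the switch_lamp but turquoise is not meant.

How it is judged (in metres and radians):
On the way, in this order (a step that is already met when the one before it is completed fails the run):
1. the lamp switch (large round cap) is pressed down, at least 9 of its 12 mm (value of joint lamp_cap above 0.009 m), for 0.1 s.
2. the stage-drive switch (square cap) is pressed down, at least 9 of its 12 mm (value of joint stage_cap above 0.009 m), for 0.1 s.
3. the camera switch (narrow bar cap) is pressed down, at least 9 of its 12 mm (value of joint camera_cap above 0.009 m), for 0.1 s.
At the end, for the whole second after the job is handed in: Lamp, stage-drive and camera caps are each at least 9 mm down (of 12), the spare cap less than 4 mm; the four boxes stand upright at rest and, like the bystanders, within 25 mm of where they started (value of joint each of lamp_cap, stage_cap, camera_cap above 0.009 m and value of joint spare_cap below 0.004 m and distance of each of switch_lamp, switch_stage, switch_camera, switch_spare, loupe, mount_1, mount_4, stage_ring_1, slide_box from where it was at the start of the episode below 0.025 m and angle between each of switch_lamp, switch_stage, switch_camera, switch_spare's own z axis and vertical below 0.1 rad and linear speed of each of switch_lamp, switch_stage, switch_camera, switch_spare below 0.02 m/s); the robot touches nothing.
It fails at once if a cap is pressed (more than 4 mm) out of order: the stage drive's before the lamp's is down, or the camera's before both ((value of joint stage_cap above 0.004 m and value of joint lamp_cap below 0.009 m) or (value of joint camera_cap above 0.004 m and value of joint any of stage_cap, lamp_cap below 0.009 m)).
It fails at once if the spare switch (thin round pin) is pressed, more than 4 mm (value of joint spare_cap above 0.004 m).
It fails at once if the robot bears on a switch with more than 25 N (contact force between any of the arm, the fingers and switch_lamp above 25 N or contact force between any of the arm, the fingers and switch_stage above 25 N or contact force between any of the arm, the fingers and switch_camera above 25 N or contact force between any of the arm, the fingers and switch_spare above 25 N).
It fails at once if a switch box is lifted (10 mm), tipped (0.2 rad) or shoved (25 mm) ((height (world z) of any of switch_lamp, switch_stage, switch_camera, switch_spare above 0.01 m or angle between any of switch_lamp, switch_stage, switch_camera, switch_spare's own z axis and vertical above 0.2 rad) or distance of any of switch_lamp, switch_stage, switch_camera, switch_spare from where it was at the start of the episode above 0.025 m).
It fails at once if a bystander is moved more than 25 mm or lifted (distance of any of loupe, mount_1, mount_4, stage_ring_1, slide_box from where it was at the start of the episode above 0.025 m or height (world z) of any of loupe, mount_1, mount_4, stage_ring_1, slide_box above 0.015 m).
It also fails if it takes over 54 s, if anything falls off the work surface, if the arm or the gripper's body presses on something with over 40 N, if the wrist force passes 120 N, or if a joint passes its speed limit or range.

## Working session

There is one attempt and no reset: what is moved stays moved. The work goes in short steps, Python scripts to look and compute and a tool call to move; the robot and the scene stay as the last step left them, time stands still between calls to the robot, and variables do not carry over. Pictures are saved under pics/ and viewed, about 8 in all and at most 12, crops included, and the job is handed in when it is done.

Besides the shell and the picture viewer there is one more tool, called after "Request:" as name(argument=value, ...), one argument or row to a line, values as JSON. carry_out: Moves the arm, as the interface text tells. Its arguments: {"type":"object","properties":{"motion":{"type":"array"}},"required":["motion"]}

```bash
mkdir -p pics; ls; python3 - <<'E'
from cell import bot
import cv2
for n in ("top","side"):
    print(n,bot.camera_info(n)); cv2.imwrite(f"pics/{n}0.png",bot.snapshot(n)[:,:,::-1])
print(bot.sense())
E
```

```text
pics
top {'fovy': 53.05163102213318, 'cx': 251.18247330097373, 'cy': 195.76636854994086, 'dist_coeffs': array([-0.12516995,  0.        ,  0.        ,  0.        ,  0.        ]), 'position': array([0.22374415, 0.02763626, 1.23714716]), 'orientation': array([-174.38993878,   -0.29362249,  -90.32861486])}
side {'fovy': 57.04195666877941, 'cx': 253.89775930438003, 'cy': 192.59737321026722, 'dist_coeffs': array([-0.01861404,  0.        ,  0.        ,  0.        ,  0.        ]), 'position': array([0.33783624, 0.72123897, 0.63970282]), 'orientation': array([-129.39143637,    1.26754424, -178.91525317])}
{'time': 0.1, 'qpos': array([-76.27010177,  23.59782523,  -0.72921925,  91.49803871,
         0.32100733,  64.98822001,  -4.70973335]), 'joint_vel': array([-0.03336849, -0.06420627, -0.04343354, -0.16432445, -0.04327724,
       -0.0572369 ,  0.07077055]), 'joint_efforts': array([ 3.00760868e-03, -6.01821113e+01,  6.84330203e-01, -3.00090730e+01,
        1.40606792e-02,  6.35304386e-03, -4.13632350e-06]), 'tcp_pos': array([0.1892773 , 0.59524215, 0.25551971]), 'eef_rot': array([-1.79918145e+02,  5.53804376e-03,  1.62364760e+02]), 'force': array([-0.75899563,  0.10186933, -0.18092874]), 'ft_torque': array([ 0.02566925, -0.01162685, -0.00865728]), 'grip_width': 0.08512118275682476}
```

View pics/top0.png

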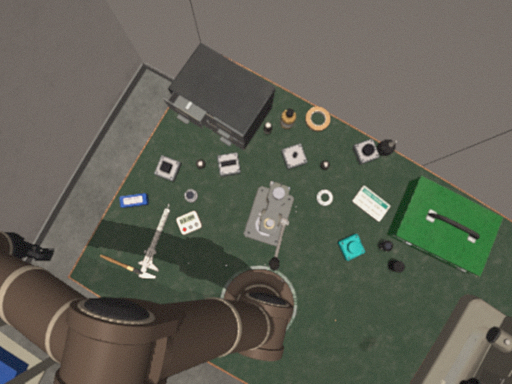

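View pics/side0.png

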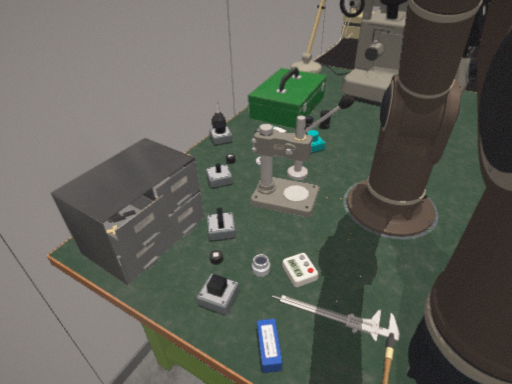

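The top view shows the square cap at about (167,168), the bar at (229,163), the pin at (294,156) and the large round cap at (367,151). The turquoise look-alike is at (351,246). Next I measure each cap and take closer crops.

```bash
cat > h.py <<'E'
import numpy as np, cv2
from scipy.spatial.transform import Rotation as R
from cell import bot
def cam(n):
    c=bot.camera_info(n); f=192/np.tan(np.radians(c["fovy"]/2))
    return np.array([[f,0,c["cx"]],[0,f,c["cy"]],[0,0,1]]),c["dist_coeffs"],R.from_euler("xyz",c["orientation"],degrees=True).as_matrix(),c["position"]
def onplane(n,px,z):
    K,d,Rm,p=cam(n)
    u=cv2.undistortPoints(np.float64(px).reshape(-1,1,2),K,d)[:,0]
    r=np.c_[u,np.ones(len(u))]@Rm.T
    return p+r*((z-p[2])/r[:,2])[:,None]
def proj(n,P):
    K,d,Rm,p=cam(n); Rc=Rm.T
    return cv2.projectPoints(np.float64(P).reshape(-1,1,3),cv2.Rodrigues(Rc)[0],-Rc@p,K,d)[0][:,0]
E
python3 - <<'E'
from h import *
im=cv2.imread("pics/top0.png"); side=cv2.imread("pics/side0.png")
hsv=cv2.cvtColor(im,cv2.COLOR_BGR2HSV)
tiles=[];st=[]
for name,(u,v) in dict(stage=(167,168),bar=(229,163),pin=(294,156),lamp=(367,151)).items():
    x0,y0=u-22,v-22
    h=hsv[y0:y0+44,x0:x0+44]
    m=((h[...,2]>95)&(h[...,1]<60)).astype(np.uint8)
    m=cv2.morphologyEx(m,cv2.MORPH_CLOSE,np.ones((3,3)))
    n,l,s,c=cv2.connectedComponentsWithStats(m)
    cs,_=cv2.findContours(m,0,2); k=max(cs,key=cv2.contourArea)
    # top plate hull corners on z=.034
    W=onplane("top",k.reshape(-1,2)+[x0,y0],.034)[:,:2].astype(np.float32)
    rr=cv2.minAreaRect(W)
    fill=np.zeros_like(m); cv2.drawContours(fill,[cv2.convexHull(k)],-1,1,-1)
    dk=((h[...,2]<60)&(fill>0)).astype(np.uint8)
    n,l,s,c=cv2.connectedComponentsWithStats(dk)
    i=1+np.argmax(s[1:,4]) if n>1 else 0
    capw=onplane("top",c[i]+[x0,y0],.058)[0]
    print(name,"plate",np.round(rr[0],4),np.round(rr[1],4),round(rr[2],1),"cap px",c[i]+[x0,y0],s[i],"cap",capw.round(4))
    tiles.append(cv2.resize(im[y0:y0+44,x0:x0+44],(264,264),interpolation=cv2.INTER_CUBIC))
    a=proj("side",[*rr[0],.058])[0]; print("  side px",a.round())
    a=np.int32(a); st.append(cv2.resize(side[a[1]-30:a[1]+36,a[0]-33:a[0]+33],(264,264),interpolation=cv2.INTER_CUBIC))
g=np.vstack([np.hstack(tiles),np.hstack(st)]); cv2.imwrite("pics/crops.png",cv2.resize(g,(800,400)))
print(proj("top",bot.sense()["tcp_pos"]))
print("tall knob", onplane("top",[(387,147),(283,192),(240,95)],0.1).round(3))
E
```

```text
stage plate [0.4354 0.2898] [0.0671 0.0708] 70.1 cap px [165.85333333 166.85333333] [16 16 11 11 75] cap [0.4316 0.2868 0.058 ]
  side px [216. 281.]
bar plate [0.4434 0.1021] [0.0679 0.0856] 10.4 cap px [228.05263158 162.94736842] [15 20 13  5 38] cap [0.4425 0.0923 0.058 ]
  side px [220. 216.]
pin plate [ 0.471  -0.1172] [0.0672 0.0676] 18.4 cap px [294.57142857 154.71428571] [22 19  2  4  7] cap [ 0.4677 -0.1154  0.058 ]
  side px [218. 164.]
lamp plate [ 0.5039 -0.3703] [0.1091 0.1168] 0.6 cap px [367.86516854 149.46067416] [18 16 11 10 89] cap [ 0.4849 -0.3493  0.058 ]
  side px [215. 122.]
[[ 34.68333783 246.15122156]]
tall knob [[ 0.484 -0.397  0.1  ]
 [ 0.346 -0.074  0.1  ]
 [ 0.647  0.054  0.1  ]]
```

View pics/crops.png

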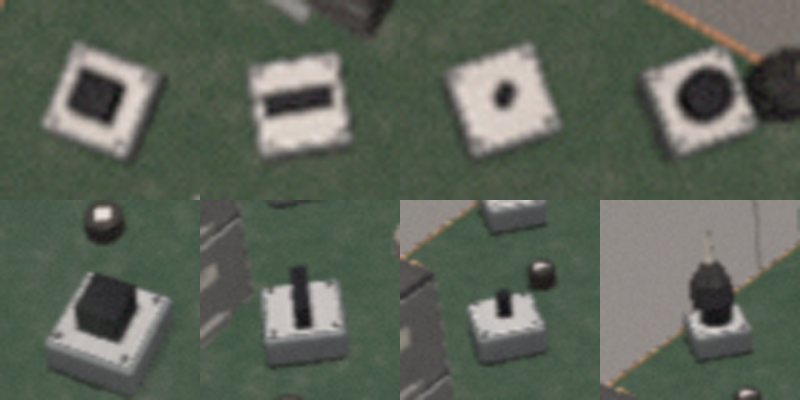

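All four caps are identified, in agreement with my first reading, and the heights and sizes are plausible. A tall dark item stands right beside the lamp box. I'll shut the gripper and rise first, then check its height.

Request:
carry_out(
  motion=[
    [0, [0, 0, -4], 0],
    [0, [0, 0, -8], 0],
    [0, [0, 0, -12], 0],
    [0, [0, 0, -15], 0],
    [0, [0, 0, -15], 0],
  ],
)

```text
time: 0.6
tcp_pos: [0.1897, 0.5968, 0.4111]
eef_rot: [179.6, -0.0, 162.4]
force: [-0.6, 1.1, 0.9]
grip_width: 0.0123
```

```bash
python3 - <<'E'
from h import *
def tri(a,b):
    o=[];d=[]
    for n,p in (("top",a),("side",b)):
        P=onplane(n,[p],0)[0];c=cam(n)[3];o.append(c);d.append((P-c)/np.linalg.norm(P-c))
    s=np.linalg.lstsq(np.c_[d[0],-d[1]],o[1]-o[0],rcond=None)[0]
    p,q=o[0]+s[0]*d[0],o[1]+s[1]*d[1]; return ((p+q)/2).round(3),round(np.linalg.norm(p-q),4)
print("flask tip",tri((387,147),(218,104)),"body top",tri((387,147),(218,113)))
print("scope column top",tri((279,192),(266,129)), "scope handle", tri((274,263),(346,102)))
im=cv2.imread("pics/top0.png"); hsv=cv2.cvtColor(im,cv2.COLOR_BGR2HSV)
for n,(u,v) in dict(stage=(167,168),bar=(229,163),pin=(294,156),lamp=(367,151)).items():
    h=hsv[v-15:v+16,u-15:u+16]; m=((h[...,2]>125)&(h[...,1]<60)).astype(np.uint8)
    N,l,s,c=cv2.connectedComponentsWithStats(m)
    k=cv2.convexHull(np.argwhere(m)[:,::-1].astype(np.float32)+[u-15,v-15])
    rr=cv2.minAreaRect(onplane("top",k,.034)[:,:2].astype(np.float32)); print(n,[np.round(t,4) for t in rr])
    # check: side-view pixel of cap top
    print("  side",proj("side",[*rr[0],.058]).round(0),"r",np.hypot(*rr[0]).round(3))
s=bot.sense();print(s["tcp_pos"],s["eef_rot"],s["grip_width"],s["time"])
E
```

```text
flask tip (array([ 0.487, -0.392,  0.114]), np.float64(0.0118)) body top (array([ 0.494, -0.407,  0.074]), np.float64(0.0076))
scope column top (array([ 0.333, -0.053,  0.207]), np.float64(0.0026)) scope handle (array([ 0.151, -0.033,  0.286]), np.float64(0.0007))Traceback (most recent call last):
  File "<stdin>", line 14, in <module>
cv2.error: OpenCV(4.12.0) /io/opencv/modules/imgproc/src/convhull.cpp:143: error: (-215:Assertion failed) total >= 0 && (depth == CV_32F || depth == CV_32S) in function 'convexHull'
```

Request:
carry_out(
  motion=[
    [0, [-4, -2.7, 0], 0.13],
    [0, [-8, -5.4, 0], 0.26],
    [0, [-12, -8.1, 0], 0.39],
    [0, [-16, -10.8, 0], 0.52],
    [0, [-20, -13.5, 0], 0.65],
  ],
)

```text
time: 1.1
tcp_pos: [0.3398, 0.4044, 0.4053]
eef_rot: [-179.9, 0.0, 124.8]
force: [0.5, 0.2, 0.6]
grip_width: 0.0
```

```bash
python3 - <<'E'
from h import *
im=cv2.imread("pics/top0.png"); hsv=cv2.cvtColor(im,cv2.COLOR_BGR2HSV)
for n,(u,v) in dict(stage=(167,168),bar=(229,163),pin=(294,156),lamp=(367,151)).items():
    h=hsv[v-15:v+16,u-15:u+16]; m=((h[...,2]>125)&(h[...,1]<60)).astype(np.uint8)
    k=(np.argwhere(m)[:,::-1]+[u-15,v-15]).astype(np.float64)
    rr=cv2.minAreaRect(onplane("top",k,.034)[:,:2].astype(np.float32)); print(n,[np.round(t,4) for t in rr])
    print("  side",proj("side",[*rr[0],.058]).round(0),"r",np.hypot(*rr[0]).round(3))
s=bot.sense();print(s["tcp_pos"],s["eef_rot"],s["grip_width"],s["time"])
E
```

```text
stage [array([0.434 , 0.2895]), array([0.0629, 0.0631]), np.float64(69.3125)]
  side [[216. 281.]] r 0.522
bar [array([0.4463, 0.0924]), array([0.0631, 0.0632]), np.float64(9.251)]
  side [[219. 214.]] r 0.456
pin [array([ 0.4709, -0.1167]), array([0.0631, 0.0631]), np.float64(17.3197)]
  side [[218. 164.]] r 0.485
lamp [array([ 0.4954, -0.3656]), array([0.0699, 0.092 ]), np.float64(19.3325)]
  side [[218. 123.]] r 0.616
[0.33977845 0.40436557 0.40530976] [-1.79930858e+02  2.17121154e-02  1.24818586e+02] 1.8424223790704093e-06 1.1
```

Request:
carry_out(
  motion=[
    [0, [-4.7, -1.6, 0], 0.12],
    [0, [-9.4, -3.2, 0], 0.24],
    [0, [-14.1, -4.8, 0], 0.36],
    [0, [-18.8, -6.4, 0], 0.48],
    [0, [-23.7, -8, 0], 0.61],
  ],
)

```text
time: 1.6
tcp_pos: [0.4093, 0.1658, 0.4055]
eef_rot: [-179.9, 0.0, 89.9]
force: [0.9, 0.2, 0.4]
grip_width: 0.0002
```

Request:
carry_out(
  motion=[
    [0, [-4.8, 0.7, 0], 0],
    [0, [-9.6, 1.4, 0], 0],
    [0, [-14.4, 2.1, 0], 0],
    [0, [-19.2, 2.8, 0], 0],
    [0, [-24, 3.5, 0], 0],
  ],
)

```text
time: 2.1
tcp_pos: [0.4447, -0.0739, 0.4057]
eef_rot: [-180.0, -0.0, 90.2]
force: [1.2, 0.4, -0.5]
grip_width: -0.0001
```

Request:
carry_out(
  motion=[
    [0, [-4.8, 0.7, 0], 0],
    [0, [-9.6, 1.4, 0], 0],
    [0, [-14.4, 2.1, 0], 0],
    [0, [-19.2, 2.8, 0], 0],
    [0, [-24, 3.5, 0], 0],
  ],
)

```text
time: 2.6
tcp_pos: [0.4811, -0.3132, 0.4053]
eef_rot: [-180.0, -0.0, 90.2]
force: [1.2, 0.1, 0.6]
grip_width: -0.0003
```

Request:
carry_out(
  motion=[
    [0, [-3, 0.7, 0], 0],
    [0, [-3, 0.7, 5], 0],
    [0, [-3, 0.7, 10], 0],
    [0, [-3, 0.7, 15], 0],
    [0, [-3, 0.7, 20], 0],
  ],
)

```text
time: 3.1
tcp_pos: [0.4872, -0.3414, 0.2035]
eef_rot: [-179.9, -0.0, 90.1]
force: [1.4, 0.0, -0.0]
grip_width: -0.0003
```

Request:
carry_out(
  motion=[
    [0, [0, 0, 0], 0],
    [0, [0, 0, 0], 0],
  ],
)

```text
time: 3.3
tcp_pos: [0.4876, -0.342, 0.2065]
eef_rot: [-179.9, -0.0, 90.1]
force: [0.3, -0.9, 1.8]
grip_width: -0.0002
```

```bash
cat > look.py <<'E'
from h import *; import sys
n=sys.argv[1]; u0,v0=map(int,sys.argv[2:4]); t=[]
for c in ("top","side"):
    im=bot.snapshot(c)[:,:,::-1]; s=bot.sense(); tip=s["tcp_pos"]-[0,0,.025]
    u,v=(u0,v0) if c=="top" else np.int32(proj("side",[tip[0],tip[1],.058])[0])
    x,y=max(u-50,0),max(v-50,0); print(c,"origin",x,y,"tip px",proj(c,tip).round(1))
    t.append(cv2.resize(im[y:y+100,x:x+100],(400,400),interpolation=cv2.INTER_CUBIC))
cv2.imwrite(f"pics/{n}.png",np.hstack(t)); print(s["tcp_pos"].round(4),s["eef_rot"].round(2),s["force"].round(2),s["time"])
E
python3 look.py lamp1 367 151
```

```text
top origin 317 101 tip px [[378.8 138.8]]
side origin 169 76 tip px [[215.7  90.6]]
[ 0.4889 -0.343   0.2088] [1.7984e+02 1.1000e-01 9.0150e+01] [-0.55 -0.36  0.51] 3.4
```

View pics/lamp1.png

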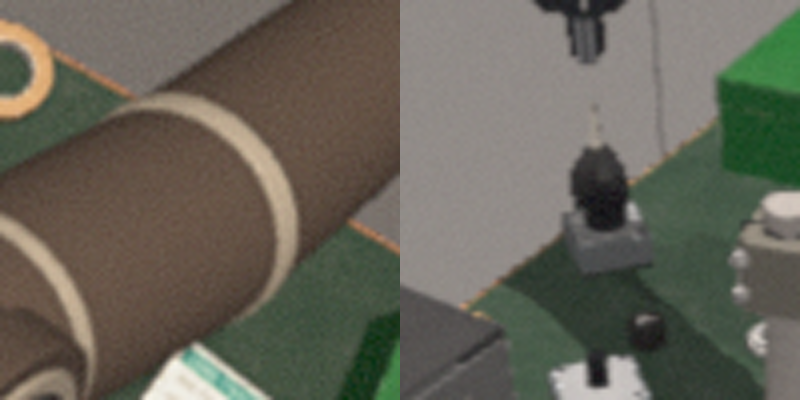

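The side view shows the shut fingertips at (216,91), as projected, above the lamp cap at about (220,128). The arm blocks the top view. The spike is behind the cap. I'll descend.

Request:
carry_out(
  motion=[
    [0, [0, 0, 3], 0],
    [0, [0, 0, 6], 0],
    [0, [0, 0, 9], 0],
    [0, [0, 0, 11], 0],
    [0, [0, 0, 11], 0],
  ],
)

```text
time: 3.9
tcp_pos: [0.4884, -0.3415, 0.0964]
eef_rot: [-180.0, -0.0, 90.2]
force: [-1.2, -0.6, 0.5]
grip_width: 0.0
```

Request:
carry_out(
  motion=[
    [0, [0, 0, 0], 0],
    [0, [0, 0, 0.3], 0],
    [0, [0, 0, 0.6], 0],
    [0, [0, 0, 0.9], 0],
    [0, [0, 0, 1.2], 0],
  ],
)

```text
time: 4.4
tcp_pos: [0.4883, -0.3418, 0.0844]
eef_rot: [180.0, 0.0, 90.2]
force: [0.4, 0.7, -1.0]
grip_width: -0.0002
```

Request:
carry_out(
  motion=[
    [0, [0, 0, 0], 0],
    [0, [0, 0, 0.15], 0],
    [0, [0, 0, 0.3], 0],
    [0, [0, 0, 0.4], 0],
    [0, [0, 0, 0.4], 0],
  ],
)

```text
time: 4.9
tcp_pos: [0.4881, -0.3419, 0.0803]
eef_rot: [180.0, 0.0, 90.2]
force: [0.1, -0.2, 2.7]
grip_width: -0.0
```

```bash
python3 look.py lamp2 367 151
```

```text
top origin 317 101 tip px [[365.3 148.6]]
side origin 169 76 tip px [[219.3 126.9]]
[ 0.4881 -0.3418  0.0803] [179.99   0.    90.17] [-0.7   0.54  2.18] 5.0
```

View pics/lamp2.png

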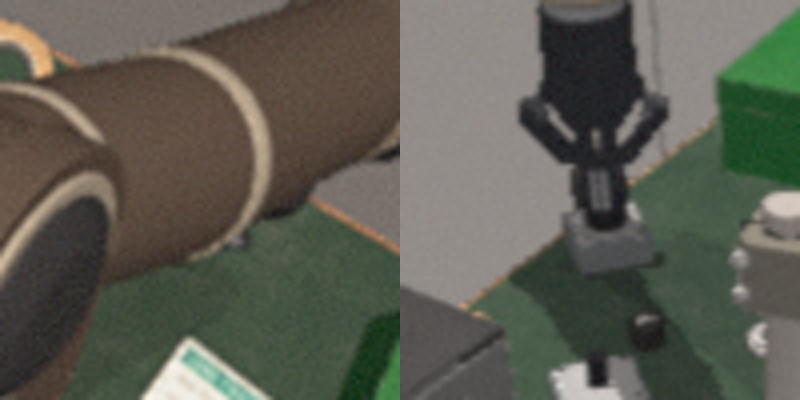

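The tips are on the lamp cap (side view, about (219,127)) with 2.4 N showing, which agrees with the cap height. Pressing on in small steps.

Request:
carry_out(
  motion=[
    [0, [0, 0, 0.2], 0],
    [0, [0, 0, 0.4], 0],
    [0, [0, 0, 0.6], 0],
    [0, [0, 0, 0.8], 0],
    [0, [0, 0, 0.8], 0],
  ],
)

```text
time: 5.5
tcp_pos: [0.4881, -0.3418, 0.072]
eef_rot: [-180.0, 0.0, 90.2]
force: [-0.6, 0.1, 3.0]
grip_width: 0.0001
```

Request:
carry_out(
  motion=[
    [0, [0, 0, 0.1], 0],
    [0, [0, 0, 0.2], 0],
    [0, [0, 0, 0.3], 0],
    [0, [0, 0, 0.3], 0],
    [0, [0, 0, 0.3], 0],
  ],
)

```text
time: 6.0
tcp_pos: [0.4881, -0.3418, 0.0693]
eef_rot: [180.0, 0.0, 90.2]
force: [0.9, 1.1, 3.6]
grip_width: -0.0004
```

Request:
carry_out(
  motion=[
    [0, [0, 0, 0.05], 0],
    [0, [0, 0, 0.1], 0],
    [0, [0, 0, 0.15], 0],
    [0, [0, 0, 0.15], 0],
    [0, [0, 0, 0.15], 0],
  ],
)

```text
time: 6.5
tcp_pos: [0.4881, -0.3418, 0.068]
eef_rot: [180.0, -0.0, 90.2]
force: [-1.6, -0.1, 5.8]
grip_width: 0.0001
```

The force climbs to 5.8 N at TCP z 0.068, so the lamp is at its end stop. Lift off and go over to the stage switch.

Request:
carry_out(
  motion=[
    [0, [0, 0, -2], 0],
    [0, [0, 0, -6], 0],
    [0, [0, 0, -11], 0],
    [0, [0, 0, -16], 0],
    [0, [0, 0, -21], 0],
  ],
)

```text
time: 7.0
tcp_pos: [0.4876, -0.3414, 0.2792]
eef_rot: [-179.9, -0.0, 90.2]
force: [1.7, -0.0, 0.1]
grip_width: 0.0001
```

Request:
carry_out(
  motion=[
    [0, [0, 0, -5], 0],
    [0, [0, 0, -10], 0],
    [0, [4, -0.3, -12], 0],
    [0, [8.5, -0.7, -12], 0],
    [0, [13, -1.1, -12], 0],
  ],
)

```text
time: 7.5
tcp_pos: [0.4764, -0.2108, 0.3978]
eef_rot: [180.0, 0.0, 90.1]
force: [0.5, 1.3, 0.9]
grip_width: -0.0
```

Request:
carry_out(
  motion=[
    [0, [4.9, -0.4, 0], 0],
    [0, [9.8, -0.8, 0], 0],
    [0, [14.7, -1.2, 0], 0],
    [0, [19.6, -1.6, 0], 0],
    [0, [24.5, -2, 0], 0],
  ],
)

```text
time: 8.0
tcp_pos: [0.455, 0.0351, 0.3978]
eef_rot: [180.0, -0.1, 90.2]
force: [1.0, 0.1, 0.3]
grip_width: 0.0002
```

Request:
carry_out(
  motion=[
    [0, [4.9, -0.4, 0], 0],
    [0, [9.8, -0.8, 0], 0],
    [0, [14.7, -1.2, 0], 0],
    [0, [19.6, -1.6, 0], 0],
    [0, [24.5, -2, 0], 0],
  ],
)

```text
time: 8.5
tcp_pos: [0.4344, 0.28, 0.3975]
eef_rot: [-180.0, -0.0, 90.2]
force: [0.8, 0.2, 0.3]
grip_width: 0.0
```

Request:
carry_out(
  motion=[
    [0, [0, 0, 0], 0],
    [0, [0, 0, 0], 0],
    [0, [0, 0, 0], 0],
  ],
)

```text
time: 8.8
tcp_pos: [0.4354, 0.2769, 0.3975]
eef_rot: [-180.0, 0.0, 90.1]
force: [-0.2, -0.3, -0.3]
grip_width: 0.0001
```

```bash
python3 look.py lamp3 367 151
```

```text
top origin 317 101 tip px [[141.3 141.8]]
side origin 166 225 tip px [[196.8 140.8]]
[0.4356 0.2766 0.398 ] [ 1.7999e+02 -2.0000e-02  9.0040e+01] [-0.29  0.08  0.96] 8.9
```

View pics/lamp3.png

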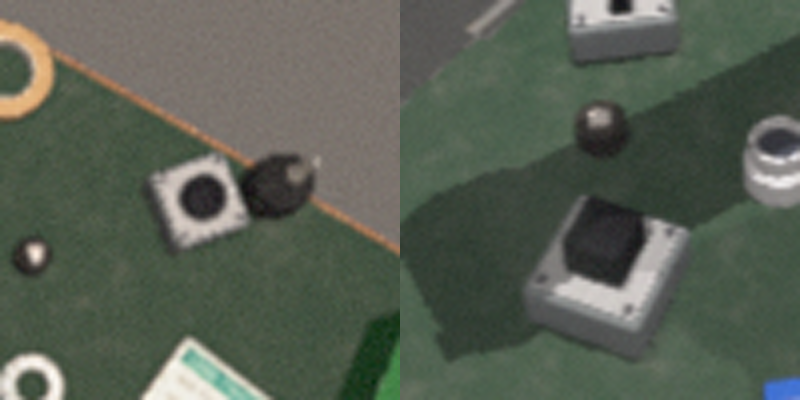

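The top view shows the lamp box unmoved at (367,151), with its cap sitting lower. In the side view the stage cap's top is at about (217,280), against (216,281) predicted. Descending on it.

Request:
carry_out(
  motion=[
    [0, [1.3, -0.1, 4], 0],
    [0, [1.3, -0.1, 9], 0],
    [0, [1.3, -0.1, 14], 0],
    [0, [1.3, -0.1, 19], 0],
    [0, [1.3, -0.1, 24], 0],
  ],
)

```text
time: 9.4
tcp_pos: [0.4346, 0.2901, 0.1568]
eef_rot: [179.9, -0.1, 90.1]
force: [1.0, 1.4, 0.3]
grip_width: -0.0004
```

Request:
carry_out(
  motion=[
    [0, [0, 0, 3], 0],
    [0, [0, 0, 5], 0],
    [0, [0, 0, 6], 0],
    [0, [0, 0, 6], 0],
    [0, [0, 0, 6], 0],
  ],
)

```text
time: 9.9
tcp_pos: [0.435, 0.291, 0.0988]
eef_rot: [179.9, -0.1, 90.1]
force: [0.8, -0.3, 1.1]
grip_width: -0.0002
```

```bash
python3 look.py stage1 167 168
```

```text
top origin 117 118 tip px [[163.3 164.9]]
side origin 165 231 tip px [[215.  276.3]]
[0.435  0.2915 0.0992] [ 1.799e+02 -1.000e-01  9.015e+01] [-0.55  0.44 -0.41] 10.0
```

View pics/stage1.png

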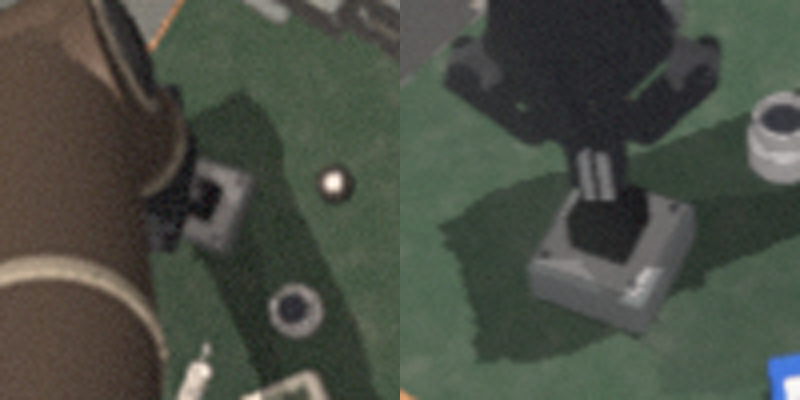

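The tips hang just over the stage cap (side view, about (215,278)), centred. Pressing in steps.

Request:
carry_out(
  motion=[
    [0, [0, 0, 0.5], 0],
    [0, [0, 0, 1.0], 0],
    [0, [0, 0, 1.4], 0],
    [0, [0, 0, 1.7], 0],
    [0, [0, 0, 1.9], 0],
  ],
)

```text
time: 10.5
tcp_pos: [0.4341, 0.2911, 0.0785]
eef_rot: [-180.0, 0.0, 90.2]
force: [-1.2, -0.5, 2.7]
grip_width: -0.0
```

Request:
carry_out(
  motion=[
    [0, [0, 0, 0.2], 0],
    [0, [0, 0, 0.4], 0],
    [0, [0, 0, 0.6], 0],
    [0, [0, 0, 0.8], 0],
    [0, [0, 0, 0.8], 0],
  ],
)

```text
time: 11.0
tcp_pos: [0.4341, 0.2911, 0.0706]
eef_rot: [-180.0, 0.0, 90.2]
force: [-2.6, 0.2, 2.9]
grip_width: -0.0001
```

Request:
carry_out(
  motion=[
    [0, [0, 0, 0.1], 0],
    [0, [0, 0, 0.2], 0],
    [0, [0, 0, 0.3], 0],
    [0, [0, 0, 0.3], 0],
    [0, [0, 0, 0.3], 0],
  ],
)

```text
time: 11.5
tcp_pos: [0.4341, 0.2911, 0.0679]
eef_rot: [-180.0, -0.0, 90.2]
force: [-2.4, 0.3, 6.9]
grip_width: -0.0
```

6.9 N at z 0.068: the stage switch is at its end stop. On to the camera switch, checking how close the cabinet is.

Request:
carry_out(
  motion=[
    [0, [0, 0, -2], 0],
    [0, [0, 0, -6], 0],
    [0, [0, 0, -11], 0],
    [0, [0, 0, -16], 0],
    [0, [0, 0, -20], 0],
  ],
)

```text
time: 12.0
tcp_pos: [0.4347, 0.2907, 0.2704]
eef_rot: [179.9, -0.1, 90.1]
force: [0.5, 1.5, -1.2]
grip_width: 0.0004
```

Request:
carry_out(
  motion=[
    [0, [-4, 0.2, 0], 0],
    [0, [-8, 0.4, 0], 0],
    [0, [-12, 0.6, 0], 0],
    [0, [-16, 0.9, 0], 0],
    [0, [-19.9, 1.1, 0], 0],
  ],
)

```text
time: 12.5
tcp_pos: [0.4457, 0.0902, 0.2677]
eef_rot: [180.0, -0.0, 90.2]
force: [1.0, -0.1, 0.2]
grip_width: 0.0001
```

Request:
carry_out(
  motion=[
    [0, [0, 0, 0], 0],
    [0, [0, 0, 0], 0],
  ],
)

```text
time: 12.7
tcp_pos: [0.4459, 0.0913, 0.2678]
eef_rot: [180.0, -0.0, 90.0]
force: [0.5, 0.5, -0.5]
grip_width: 0.0001
```

```bash
python3 look.py cam1 210 160; python3 - <<'E'
from h import *
print(onplane("top",[(245,143)],.0).round(3),onplane("top",[(243,143)],.2).round(3), proj("side",[.445,.0925,.058]))
E
```

```text
top origin 160 110 tip px [[224.2 148.9]]
side origin 169 163 tip px [[212.3 148.9]]
[0.4457 0.093  0.2677] [ 1.800e+02 -1.000e-02  9.023e+01] [-0.53 -0.33  0.31] 12.8
[[0.519 0.04  0.   ]] [[0.472 0.043 0.2  ]] [[219.98686159 213.53738497]]
```

View pics/cam1.png

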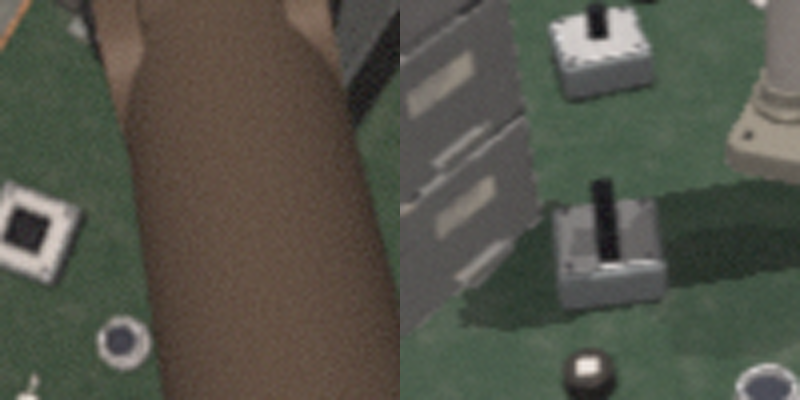

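```bash
python3 - <<'E'
from h import *
print("side corner ground",onplane("side",[(204,215),(194,163)],0).round(3))
for z in (0,.05,.1,.15,.2): print(z,proj("top",[.505,.04,z]).round(0),proj("side",[.505,.04,z]).round(0))
im=cv2.imread("pics/top0.png")[80:190,150:300]; cv2.imwrite("pics/cab.png",cv2.resize(im,(750,550),interpolation=cv2.INTER_CUBIC))
E
```

```text
side corner ground [[ 0.498  0.035  0.   ]
 [ 0.561 -0.208  0.   ]]
0 [[245. 147.]] [[201. 216.]]
0.05 [[245. 144.]] [[199. 202.]]
0.1 [[245. 140.]] [[196. 187.]]
0.15 [[244. 136.]] [[194. 170.]]
0.2 [[244. 131.]] [[191. 153.]]
```

View pics/cab.png

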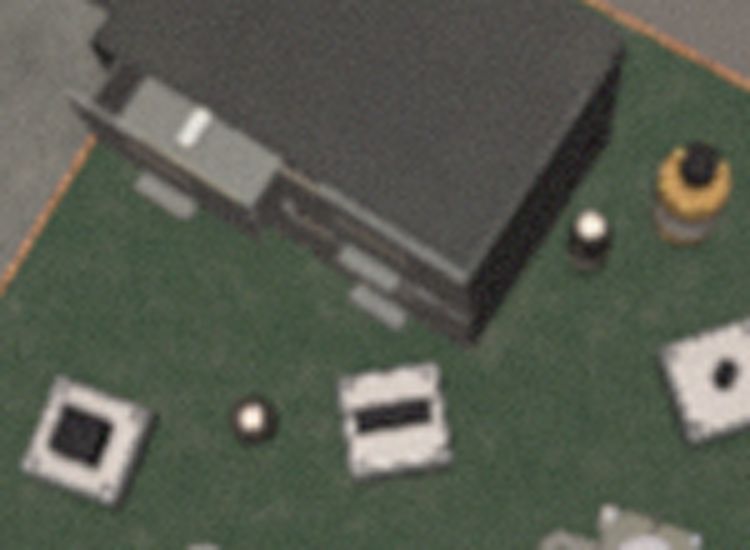

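The cabinet's near bottom corner is at about (0.50, 0.04), with drawer handles near x 0.51, so the wide linkage along the tool's y would be tight. I'll turn it roughly parallel to the cabinet front before going down.

Request:
carry_out(
  motion=[
    [0, [0, 0, 0], -0.14],
    [0, [0, 0, 0], -0.28],
    [0, [0, 0, 0], -0.42],
    [0, [0, 0, 0], -0.56],
    [0, [0, 0, 0], -0.7],
  ],
)

```text
time: 13.3
tcp_pos: [0.4457, 0.0936, 0.2675]
eef_rot: [-180.0, 0.0, 130.8]
force: [-0.0, -0.3, 0.3]
grip_width: 0.0
```

Request:
carry_out(
  motion=[
    [0, [0, 0, 0], -0.14],
    [0, [0, 0, 0], -0.28],
    [0, [0, 0, 0], -0.42],
    [0, [0, 0, 0], -0.56],
    [0, [0, 0, 0], -0.61],
  ],
)

```text
time: 13.8
tcp_pos: [0.4457, 0.0935, 0.2675]
eef_rot: [-180.0, -0.0, 165.7]
force: [-0.5, 0.3, -0.2]
grip_width: -0.0003
```

Request:
carry_out(
  motion=[
    [0, [0.2, 0, 3], 0],
    [0, [0.2, 0, 7], 0],
    [0, [0.2, 0, 11], 0],
    [0, [0.2, 0, 13], 0],
    [0, [0.2, 0, 13], 0],
  ],
)

```text
time: 14.3
tcp_pos: [0.4419, 0.0932, 0.1351]
eef_rot: [-179.8, -0.2, 165.4]
force: [-0.9, 0.2, 0.2]
grip_width: -0.0001
```

Request:
carry_out(
  motion=[
    [0, [0, 0, 1.5], 0],
    [0, [0, 0, 3], 0],
    [0, [0, 0, 3.8], 0],
    [0, [0, 0, 3.8], 0],
    [0, [0, 0, 3.8], 0],
  ],
)

```text
time: 14.8
tcp_pos: [0.4443, 0.093, 0.1005]
eef_rot: [180.0, 0.0, 165.3]
force: [0.6, -0.2, 0.9]
grip_width: -0.0
```

```bash
python3 look.py cam2 210 160
```

```text
top origin 160 110 tip px [[227.5 161.3]]
side origin 170 163 tip px [[219.6 208.2]]
[0.4444 0.0929 0.1006] [1.7994e+02 6.0000e-02 1.6524e+02] [0.74 0.54 0.83] 14.9
```

View pics/cam2.png

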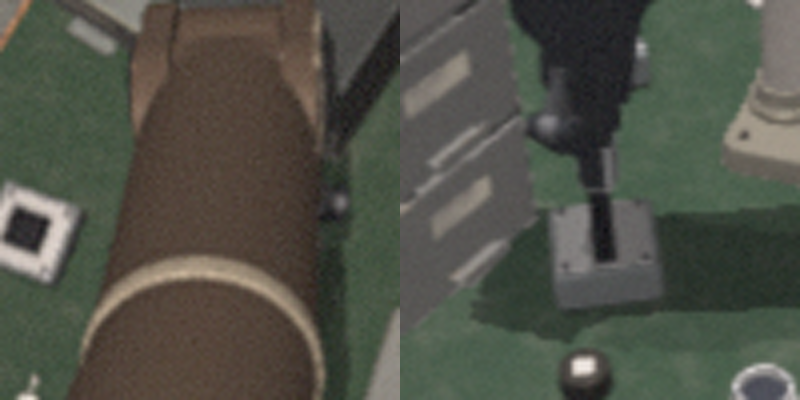

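The tips are centred over the bar (side view, about (220,208)), nothing touches the cabinet, and no force shows. Pressing.

Request:
carry_out(
  motion=[
    [0, [0, 0, 0.6], 0],
    [0, [0, 0, 1.1], 0],
    [0, [0, 0, 1.5], 0],
    [0, [0, 0, 1.8], 0],
    [0, [0, 0, 2.0], 0],
  ],
)

```text
time: 15.4
tcp_pos: [0.4437, 0.0926, 0.0795]
eef_rot: [-180.0, -0.0, 165.2]
force: [-1.9, -0.7, 2.3]
grip_width: 0.0002
```

Request:
carry_out(
  motion=[
    [0, [0, 0, 0.2], 0],
    [0, [0, 0, 0.4], 0],
    [0, [0, 0, 0.6], 0],
    [0, [0, 0, 0.8], 0],
    [0, [0, 0, 0.9], 0],
  ],
)

```text
time: 15.9
tcp_pos: [0.4437, 0.0926, 0.0706]
eef_rot: [-180.0, -0.0, 165.2]
force: [-2.0, 0.7, 3.9]
grip_width: 0.0001
```

Request:
carry_out(
  motion=[
    [0, [0, 0, 0.1], 0],
    [0, [0, 0, 0.2], 0],
    [0, [0, 0, 0.3], 0],
    [0, [0, 0, 0.3], 0],
    [0, [0, 0, 0.3], 0],
  ],
)

```text
time: 16.4
tcp_pos: [0.4437, 0.0926, 0.0679]
eef_rot: [180.0, -0.0, 165.2]
force: [-2.3, 0.1, 7.1]
grip_width: 0.0
```

7.1 N at z 0.068: the camera switch is at its end stop. Rising and clearing the view.

Request:
carry_out(
  motion=[
    [0, [0, 0, -2], 0],
    [0, [0, 0, -6], 0],
    [0, [0, 0, -11], 0],
    [0, [0, 0, -16], 0],
    [0, [0, 0, -21], 0],
  ],
)

```text
time: 16.9
tcp_pos: [0.4438, 0.0923, 0.2798]
eef_rot: [180.0, 0.1, 165.2]
force: [1.3, 1.1, -0.4]
grip_width: -0.0002
```

Request:
carry_out(
  motion=[
    [0, [2, 4.5, 0], 0],
    [0, [4, 9, 0], 0],
    [0, [6, 13.5, -2], 0],
    [0, [8, 18, -4], 0],
    [0, [10, 22.5, -6], 0],
  ],
)

```text
time: 17.4
tcp_pos: [0.4054, 0.3289, 0.335]
eef_rot: [179.9, 0.0, 165.2]
force: [0.9, -0.6, -0.0]
grip_width: 0.0001
```

Request:
carry_out(
  motion=[
    [0, [2, 4, 0], 0],
    [0, [4, 8, 0], 0],
    [0, [6, 12, 0], 0],
    [0, [6, 12, 0], 0],
    [0, [6, 12, 0], 0],
  ],
)

```text
time: 17.9
tcp_pos: [0.378, 0.4592, 0.3333]
eef_rot: [-179.9, 0.0, 165.3]
force: [0.9, -0.4, 0.6]
grip_width: -0.0003
```

```bash
python3 - <<'E'
from h import *
a=bot.snapshot("top")[:,:,::-1];b=bot.snapshot("side")[:,:,::-1]; o=cv2.imread("pics/side0.png")
f=lambda i,x,y,w,h:cv2.resize(i[y:y+h,x:x+w],(400,300),interpolation=cv2.INTER_CUBIC)
cv2.imwrite("pics/end.png",np.vstack([np.hstack([f(cv2.imread("pics/top0.png"),120,100,280,210),f(a,120,100,280,210)]),np.hstack([f(o,150,105,280,210),f(b,150,105,280,210)])]))
s=bot.sense();print(s["tcp_pos"],s["force"],s["time"])
E
```

```text
[0.37927394 0.45723448 0.33409785] [-0.65043693  0.13619981  0.12582956] 18.0
```

View pics/end.png

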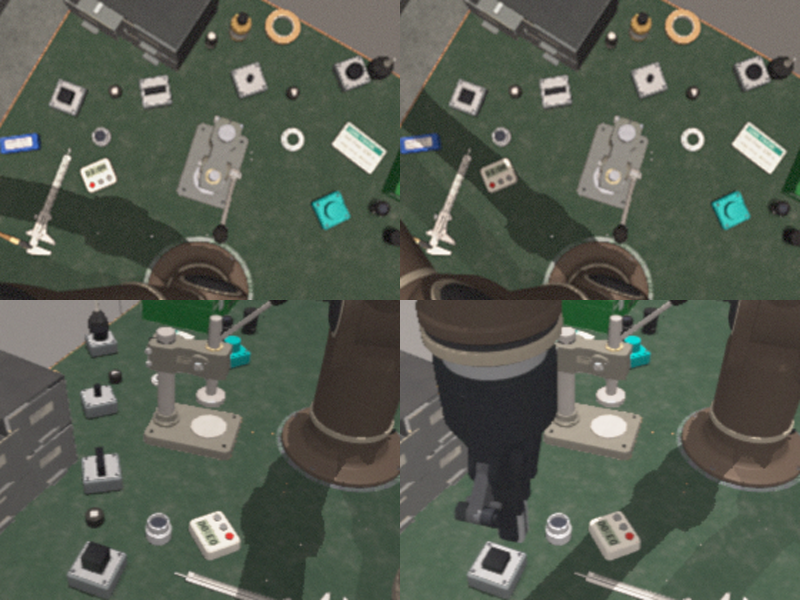

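Before (left) and after (right): in the top views all boxes and bystanders sit at the same pixels. In the side view the stage cap is clearly lower; the gripper hides the other caps. The end-stop forces agreed for all three switches, so I'm handing in.

```bash
python3 -c "
from cell import bot
print(bot.finish_job())"
```

```text
the job is handed in; nothing more can be done
None
```

I pressed the lamp, stage-drive and camera switches in that order with the shut fingertips and left the spare switch untouched. I handed the job in about 18 s into the 54 s limit; no verdict was reported.

- **End stops:** on each switch the fingertips went to about 43 mm above the bench. Force then rose past the 3.5 N travel force, to 5.8 N on the lamp, 6.9 N on the stage drive and 7.1 N on the camera, which means full travel. All are well below the 25 N limit.
- **Positions:** the last top picture shows all four boxes and the bystanders at the same place as at the start, judged by eye. The arm was clear of everything, with about zero force on the tool.
- **Not fully seen:** the last side picture shows the stage cap lower, but the gripper hid the other three caps. A top picture after its press showed the lamp cap lower. That the camera cap is down rests on the force and height readings. The fingertips never pressed the spare.

No check failed or disagreed.

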